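# Shut and lock the fume filter lid with a fingertip

## Robot

A 6-joint arm with a two-finger parallel gripper is mounted at the origin on the work surface. World frame = base frame: x ahead of the robot, y to its left, z up, the work surface at z = 0. Lengths are in m, angles in rad, forces in N, time in s.
With the tool pointing down it reaches from about 0.3 to 0.775 m from the base axis. Payload 14.6 kg.
Tool frame: the origin (TCP) lies midway between the tips of the shut fingers; the grasp point (between the pads) lies 19 mm behind it (ctrl.pinch_z is the distance from the TCP to the grasp point, in m); z points along the fingers, y is the line along which they close (so a half turn about z gives the same grasp; the last joint's range is limited). The gripper opens to 94 mm and grips with 3 to 60 N. Pads are 16 mm wide; open, the fingers measure 119 mm over their backs; the gripper's body (75 mm by 177 mm) begins 78 mm behind the grasp point.
Start: joints at [1.035, 0.3, 1.521, -0, 1.321, -0.067], TCP at [0.248, 0.491, 0.205] pointing down, gripper open.
Joint ranges: [-3.03, 3.03], [-0.79, 2.21], [0.23, 2.52], [-1.04, 4.18], [0, 3.07], [-2.55, 2.55]. Speed limits (rad/s): [2.22, 2.22, 2.57, 3.14, 3.14, 3.14].

## Interface

Orientations are given as [roll, pitch, yaw] about the fixed x, y, z axes, in that order (R = Rz(yaw) Ry(pitch) Rx(roll)).
In Python, from station import ctrl gives the robot as it stands.
- The arm moves only by the tool jog_arm, never from a script. Its argument "motion" is a list of rows, each a list of 7 numbers: the shift along the tool's x, y, z in m, then the turn, a rotation vector about the tool's x, y, z in rad, then the opening, from -1 (shut) to 1 (fully open). In form: [[tx, ty, tz, rx, ry, rz, gripper], ...]. A call has 1 to 5 rows; each row shifts and turns the commanded pose from where the row before left it, along the tool's axes as they then stand; what a row does not reach is not made up. A row lasts 1/10 s, in which the tool goes at most 50 mm and 8.59 degrees, less where a joint would pass 70% of its speed; a pose out of reach is approached as far as the arm can. A call is refused whole if a number of a shift passes 0.05 or a number of a turn 0.15, either way. A call with a gripper value outside its range is refused whole. The fingers move at their own pace and stop on an object; "squeeze" is the grip in N (left out, the last holds). Time passes only in rows, so rows that do not move let the fingers close. It gives the time, the measured TCP pose, the force, the opening and the grip force at its end, in the units of the state.
- ctrl.get_obs(): the state, without advancing time (a new reading comes with each control period).
- ctrl.camera(name): name is "scene" or "top" or "wrist"; returns the picture (480x640x3 uint8, red, green, blue); there is no depth.
- ctrl.camera_model(name): a dict with "intrinsics" (3x3 intrinsics, pixels), "rvec" (rotation vector, rad) and "tvec" (3), from world to camera coordinates, as OpenCV has them. Camera axes: x right, y down, z forward; pixel columns grow to the right and rows downward; lengths in m; the calibration is good to about 2 mm. The wrist camera is an equidistant fisheye: a pixel r from the principal point sees the ray r / f radians off the axis. A picture is of the moment at which its call begins: read the wrist's pose just before it. camera_model takes no time and is no camera call; for the wrist camera it gives the pose at the moment of the call.
- ctrl.hand_in(): hands the job in; it is judged then, once.
The state is a dict: "time_s": time; "qpos": joint angles; "joint_vel": joint speeds; "tau": joint torques, N m; "ee_pos": TCP position; "eef_rot": TCP orientation; "force": force on the tool from outside, world axes, zero at the start; "moment": the same for the moment, N m; "grip_width": finger opening in m; "grip_force": force on a finger pad.
Only numpy, scipy, OpenCV 4.12 (cv2) and the standard library are available. Lean on these libraries where they do the work, as an engineer would, in place of code of your own. Each camera call takes 0.05 s, during which the arm holds its last target. There are 200 camera calls.

## Task

The lid of the cream fume filter unit has been left ajar: press it down with a fingertip until it lies fully shut, then set a fingertip in the slot of the orange cam fastener on it and turn the fastener clockwise (seen from above) as far as it goes, so that the lid is locked. Only push: do not pinch or lift the lid or anything else, do not turn the fastener before the lid is down, leave all the loose things on and around the unit where they stand, and finish with the hand clear.

Things in the scene. Friction and masses are not known exactly. Their poses are not given: they have to be found in the camera images.
- filter_unit: Fixed cream cabinet, 90 mm high. Origin on the bench (z = 0) under the middle of the lid opening; at yaw 0 x points away from the robot, y left. Spans x -150..150, y -250..140 mm; the shut lid covers x -130..125, y -125..125. The strip y < -125 is a deck at height 90 with two small loose things and, at x 80..145, y -240..-140, a console up to height 145.
- lid (a joint): Angle (rad) of the white lid, 255 x 250 x 10 mm: 0 fully shut (top face at height 100 mm), growing as the near edge rises; starts at 0.2 to 0.4. Its hinge runs along the unit's y at unit x = 125 mm, height 90 mm. The hinge is stiff: the lid stays where it is left, takes about 2 to 4 N at the pad to push down, and meets a hard stop when shut.
- lid_pad (a point): Point on the top face of the lid in the middle of the grey strip along its near edge, where to press; 217 mm from the hinge line and 38 mm from the near edge. With the lid shut it is at unit x = -92 mm, y = 0, height 100 mm. Moves and turns with the lid.
- cam (a joint): Turn (rad) of the orange fastener, clockwise from above: 0 unlocked (slot along the unit's y, white pointer end to -y, red dot), 1.571 locked at a hard stop (slot along the unit's x, pointer end to -x, the robot's side, green dot). Starts at 0 to 0.3; friction 0.11 N m, stays where left. Its tongue hooks under the cabinet's lip; turned with the lid up, it blocks the lid.
- cam_axis (a point): Centre of the fastener, on its axis, on the slot floor 4 mm above the lid; lid shut: unit x = 5 mm, y = 0, height 104. The fastener is a disc of 110 mm diameter. A slot 42 mm wide with a black floor and open ends runs right across it between two orange half-moons that stand 15 mm above the slot floor. Turns with the fastener: slot along its y, z out of the lid.
- slot_end (a point): Point on the slot floor 36 mm from the axis, at the white pointer end: a place to set the fingertip. With the lid shut it moves on a level circle about the axis, from the unit's -y side (cam = 0) to its -x side (locked). The opposite end of the slot serves as well.
- jar: Loose amber jar, 38 mm diameter, 50 mm high, on the unit's deck. Origin under its centre. Leave alone.
- sleeve: Loose brass ring, 40 mm outer diameter, 22 mm high, on the unit's deck. Origin under its centre. Leave alone.
- driver: Loose screwdriver lying on the bench at the unit's +y side. Leave alone.
- mandrel: Loose steel ring mandrel standing on the bench, 56 mm foot, 120 mm high. Origin under its centre. Leave alone.
- bottle: Loose blue bottle, 52 mm diameter, 120 mm high, standing on the bench at the unit's -y side. Origin under its centre. Leave alone.
- mug: Loose blue mug, 76 mm diameter, 85 mm high, on the bench at the unit's +y side. Origin under its centre. Leave alone.

How it is judged:
By the outcome, as a careful person would: the job done as asked, in the order asked, and still so for the second after the job is handed in, with the robot touching nothing.
It also fails if it takes over 48 s, if anything falls off the work surface, if the arm or the gripper's body presses on something with over 40 N, if the wrist force passes 120 N, or if a joint passes its speed limit or range.

## Working session

There is one attempt and no reset: what is moved stays moved. The work goes in short steps, Python scripts to look and compute and a tool call to move; the robot and the scene stay as the last step left them, time stands still between calls to the robot, and variables do not carry over. Pictures are saved under pics/ and viewed, at most 10 in all, crops included, and the job is handed in when it is done.

Besides the shell and the picture viewer there is one more tool, called after "Call:" by a JSON object that holds its "fn" and its "kwargs". jog_arm: Moves the arm, as the interface text tells. Its arguments: {"type":"object","properties":{"motion":{"type":"array"},"squeeze":{"type":"number"}},"required":["motion"]}

```bash
mkdir -p pics; ls; python3 - <<'E'
from station import ctrl
import cv2,numpy as np
for n in("scene","top"):
    im=ctrl.camera(n); cv2.imwrite(f"pics/{n}0.png",im[...,::-1])
    m=ctrl.camera_model(n); print(n,np.round(m["intrinsics"],1).tolist(),m["rvec"],m["tvec"])
o=ctrl.get_obs();print(o)
E
```

```text
pics
scene [[455.0, 0.0, 319.0], [0.0, 455.0, 234.4], [0.0, 0.0, 1.0]] [ 1.93973797  1.53641135 -0.61750677] [-0.14602137 -0.34529496  1.32236224]
top [[582.3, 0.0, 315.1], [0.0, 582.3, 234.6], [0.0, 0.0, 1.0]] [ 2.13539386 -2.10938492  0.21007565] [0.0201275  0.56863967 1.27734894]
{'time_s': 0.1, 'qpos': array([ 1.03542235e+00,  3.00395079e-01,  1.52148145e+00,  7.45603113e-07,
        1.32064472e+00, -6.66441504e-02]), 'joint_vel': array([ 0.0003905 , -0.00224896, -0.0020344 ,  0.00088522, -0.00113502,
        0.00108194]), 'tau': array([ 1.95813154e-03, -5.32646799e+01, -3.53282726e+01,  7.09909969e-02,
        2.35158240e-02, -1.51103832e-04]), 'ee_pos': array([0.24838365, 0.49048955, 0.20497016]), 'eef_rot': array([-3.14066617e+00, -6.25604405e-05,  2.67286262e+00]), 'force': array([0.3630584 , 0.37415917, 0.53153232]), 'moment': array([-0.00702854, -0.0706517 ,  0.03442081]), 'grip_force': 0.0, 'grip_width': 0.09429833825096878}
```

View pics/scene0.png

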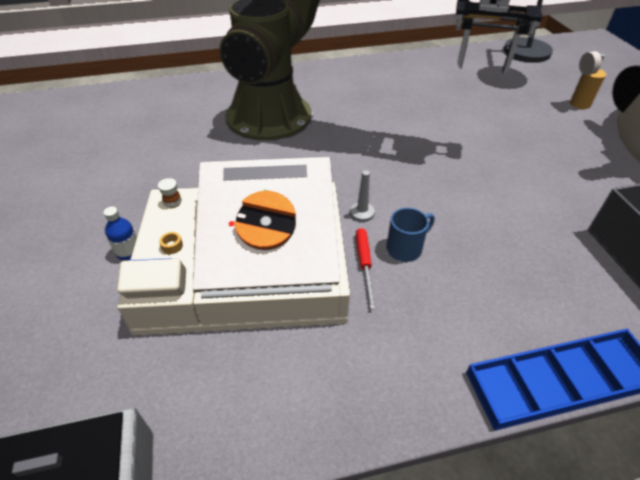

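View pics/top0.png

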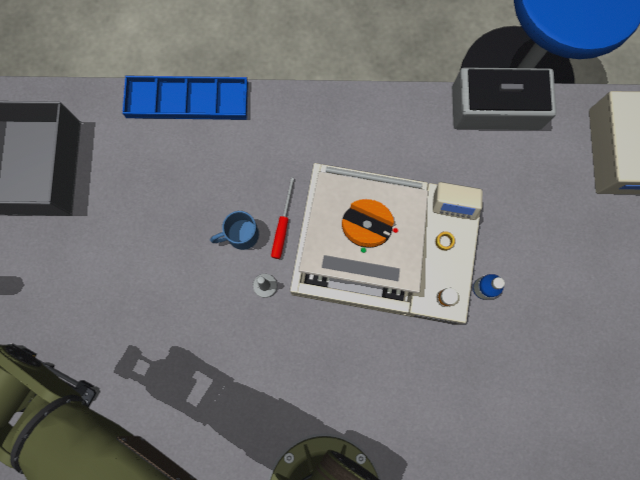

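The scene view shows the lid ajar, with the grey strip at about (265,172) and the orange fastener at (265,220). In the top view the cabinet's top corners are near (315,165), (292,294) and (467,323), the strip is at (361,268) and the cam at (368,223). The pointer sits at (388,233).

```bash
cat > h.py <<'E'
import cv2,numpy as np
from station import ctrl
def cam(n):
    m=ctrl.camera_model(n); R=cv2.Rodrigues(np.array(m["rvec"]))[0]; t=np.array(m["tvec"]).ravel()
    return np.array(m["intrinsics"]),R,t
def ray(n,uv):
    K,R,t=cam(n); d=R.T@np.linalg.solve(K,[uv[0],uv[1],1.]); return -R.T@t,d/np.linalg.norm(d)
def onz(n,uv,z):
    o,d=ray(n,uv); return o+d*(z-o[2])/d[2]
def tri(uv1,uv2):
    o1,d1=ray("scene",uv1);o2,d2=ray("top",uv2)
    s=np.linalg.lstsq(np.c_[d1,-d2],o2-o1,rcond=None)[0]
    a,b=o1+s[0]*d1,o2+s[1]*d2; return (a+b)/2,np.linalg.norm(a-b)
def blob(mask,roi):
    x0,x1,y0,y1=roi; m=np.zeros_like(mask); m[y0:y1,x0:x1]=mask[y0:y1,x0:x1]
    c=max(cv2.findContours(m,cv2.RETR_EXTERNAL,cv2.CHAIN_APPROX_NONE)[0],key=cv2.contourArea)
    return c
E
python3 - <<'E'
from h import *
S=cv2.imread("pics/scene0.png");T=cv2.imread("pics/top0.png")
def grey(im,hi): return (im.max(2)<hi).astype(np.uint8)*255
for n,im,roi in(("scene",S,(215,317,162,186)),("top",T,(316,405,252,283))):
    g=im[roi[2]:roi[3],roi[0]:roi[1]].max(2); print(n,np.percentile(g,[2,20,50,80]))
    c=blob(grey(im,165 if n=="scene" else 130),roi); r=cv2.minAreaRect(c); print(r, cv2.boxPoints(r).round(1).tolist())
    if n=="scene": ps=r[0]
    else: pt=r[0]
    hsv=cv2.cvtColor(im,cv2.COLOR_BGR2HSV); o=cv2.inRange(hsv,(6,150,120),(22,255,255))
    roi2=(225,305,180,255) if n=="scene" else (335,402,192,255)
    m=np.zeros_like(o);m[roi2[2]:roi2[3],roi2[0]:roi2[1]]=o[roi2[2]:roi2[3],roi2[0]:roi2[1]]
    e=cv2.fitEllipse(cv2.convexHull(cv2.findNonZero(m)));print("cam",e)
    if n=="scene": cs=e[0]
    else: ct=e[0]
print("strip",tri(ps,pt)); print("camtop",tri(cs,ct))
g=cv2.cvtColor(T,cv2.COLOR_BGR2GRAY)
cv2.imwrite("pics/topcrop.png",cv2.resize(T[150:340,270:510],None,fx=3.1,fy=3.1,interpolation=cv2.INTER_CUBIC))
E
```

```text
scene [147. 154. 231. 246.]
((264.4198303222656, 172.3363037109375), (11.288557052612305, 81.2776107788086), 87.87889862060547) [[223.60000610351562, 168.1999969482422], [304.79998779296875, 165.1999969482422], [305.20001220703125, 176.5], [224.0, 179.5]]
cam ((264.4300537109375, 219.10452270507812), (55.528812408447266, 61.14714050292969), 75.746826171875)
top [ 94.16 106.   189.   197.  ]
((360.5401916503906, 267.77508544921875), (76.99629974365234, 12.656925201416016), 10.124671936035156) [[321.5, 267.20001220703125], [323.79998779296875, 254.8000030517578], [399.6000061035156, 268.29998779296875], [397.29998779296875, 280.79998779296875]]
cam ((367.18792724609375, 222.37208557128906), (47.12651062011719, 51.18004608154297), 98.3122329711914)
strip (array([ 0.47688942, -0.06759296,  0.17318929]), np.float64(0.0013808098197066274))
camtop (array([ 0.57799364, -0.08445318,  0.14884736]), np.float64(0.002047077544765808))
```

View pics/topcrop.png

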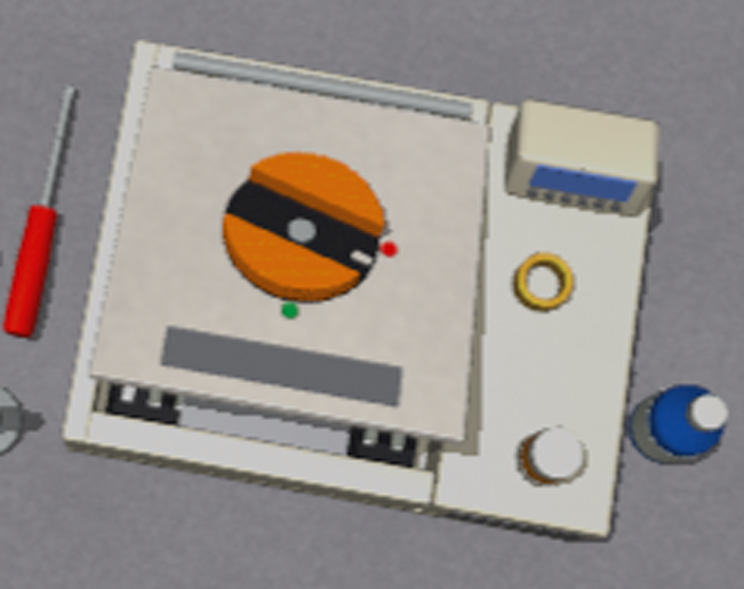

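The crop shows the cabinet top corners at crop pixels (137,42), (65,440) and (607,537). The slot runs from upper left (240,205) to the pointer at (362,257), so it is turned a little clockwise of the unit's y axis.

```bash
python3 - <<'E'
from h import *
f=lambda p:(p[0]/3.1+270,p[1]/3.1+150)
P=np.array([onz("top",f(p),.09)[:2] for p in((137,42),(65,440),(607,537))])
U=np.array([[.15,.14],[-.15,.14],[-.15,-.25]])
print(P,np.linalg.norm(P[0]-P[1]),np.linalg.norm(P[1]-P[2]))
uc,pc=U.mean(0),P.mean(0);A,B=U-uc,P-pc
yaw=np.arctan2((A[:,0]*B[:,1]-A[:,1]*B[:,0]).sum(),(A*B).sum())
R=np.array([[np.cos(yaw),-np.sin(yaw)],[np.sin(yaw),np.cos(yaw)]]);o=pc-R@uc
print("yaw",yaw,"o",o,"res",P-(U@R.T+o))
tu=lambda w:np.r_[R.T@(w[:2]-o),w[2]]
for n,w in(("strip",[.47689,-.06759,.17319]),("cam",[.57799,-.08445,.14885])):
    u=tu(np.array(w));print(n,u)
    # lid angle: point h above hinge line at distance r from hinge
    print(np.arctan2(u[2]-.09,.125-u[0])-(np.arctan(.01/.217) if n=="strip" else np.arctan(.029/.12)))
for n,u in(("pad shut",(-.092,0)),("cam shut",(.005,0)),("slot-y",(.005,-.036)),("slot-x",(-.031,0))):print(n,R@u+o)
# slot pointer/axis on lid height
for p in((362,257),(302,231),(389,249),(290,311)):print(tu(onz("top",f(p),.14)))
for n,p,z in(("jar",(555,455),.14),("sleeve",(545,282),.112)):print(n,tu(onz("top",f(p),z)))
E
```

```text
[[ 0.7266426   0.03114406]
 [ 0.43334502  0.07836015]
 [ 0.37025524 -0.30146564]] 0.2970737736760069 0.38502980606714643
yaw -0.16347179549262822 o [ 0.55778692 -0.08199106] res [[-0.00192881 -0.00058673]
 [ 0.00077408 -0.00219404]
 [ 0.00115472  0.00278077]]
strip [-0.08216211  0.00104352  0.17319   ]
0.33580835013424126
cam [0.02033392 0.00086178 0.14885   ]
0.27509011100566527
pad shut [ 0.46701344 -0.06701855]
cam shut [ 0.56272026 -0.08280478]
slot-y [ 0.55686145 -0.11832484]
slot-x [ 0.5272002  -0.07694597]
[ 0.00690351 -0.0435826   0.14      ]
[1.77619918e-02 1.37845371e-04 1.40000000e-01]
[ 0.01575793 -0.06112655  0.14      ]
[-0.03915541 -0.00057994  0.14      ]
jar [-0.10525173 -0.19291447  0.14      ]
sleeve [ 0.01789333 -0.17610804  0.112     ]
```

```bash
cat >> h.py <<'E'
from scipy.spatial.transform import Rotation as Ro
def plan(pos,yaw=1.407,n=5,grip=-1):
    o=ctrl.get_obs();R=Ro.from_euler("xyz",o["eef_rot"]);p=o["ee_pos"]
    T=Ro.from_euler("xyz",[np.pi,0,yaw]); w=(R.inv()*T).as_rotvec()/n
    print("t",round(o["time_s"],2),"F",o["force"].round(1))
    for i in range(n):
        d=R.inv().apply((np.array(pos)-p)/n); R=R*Ro.from_rotvec(w)
        print([round(float(v),4) for v in (*d,*w)]+[grip])
YAW=-.163; O=np.array([.558,-.082])
def U(x,y,z): c,s=np.cos(YAW),np.sin(YAW); return np.array([O[0]+c*x-s*y,O[1]+s*x+c*y,z])
E
python3 -c "
from h import *
plan(U(-.083,0,.215),n=15)"
```

```text
t 0.1 F [0.4 0.4 0.5]
[-0.0304, -0.0264, -0.0006, -0.0001, 0.0, 0.0844, -1]
[-0.0325, -0.0237, -0.0006, -0.0001, 0.0, 0.0844, -1]
[-0.0344, -0.0209, -0.0007, -0.0001, 0.0, 0.0844, -1]
[-0.036, -0.0179, -0.0007, -0.0001, 0.0, 0.0844, -1]
[-0.0374, -0.0148, -0.0007, -0.0001, 0.0, 0.0844, -1]
[-0.0385, -0.0116, -0.0007, -0.0001, 0.0, 0.0844, -1]
[-0.0394, -0.0083, -0.0007, -0.0001, 0.0, 0.0844, -1]
[-0.0399, -0.005, -0.0007, -0.0001, 0.0, 0.0844, -1]
[-0.0402, -0.0016, -0.0007, -0.0001, 0.0, 0.0844, -1]
[-0.0402, 0.0018, -0.0007, -0.0001, 0.0, 0.0844, -1]
[-0.0399, 0.0052, -0.0007, -0.0001, 0.0, 0.0844, -1]
[-0.0393, 0.0085, -0.0007, -0.0001, 0.0, 0.0844, -1]
[-0.0385, 0.0118, -0.0007, -0.0001, 0.0, 0.0844, -1]
[-0.0373, 0.015, -0.0007, -0.0001, 0.0, 0.0844, -1]
[-0.0359, 0.0181, -0.0007, -0.0001, 0.0, 0.0844, -1]
```

Call:
{"fn": "jog_arm", "kwargs": {"motion": [[-0.03,-0.026,-0.001,0,0,0.084,-1],[-0.032,-0.024,-0.001,0,0,0.084,-1],[-0.034,-0.021,-0.001,0,0,0.084,-1],[-0.036,-0.018,-0.001,0,0,0.084,-1],[-0.037,-0.015,-0.001,0,0,0.084,-1]]}}

```text
time_s: 0.6
ee_pos: [0.3232, 0.3037, 0.2103]
eef_rot: [-3.141, 0.0, 2.25]
force: [1.0, -0.9, 0.1]
grip_width: 0.0574
grip_force: 0.0
```

Call:
{"fn": "jog_arm", "kwargs": {"motion": [[-0.038,-0.012,-0.001,0,0,0.084,-1],[-0.039,-0.008,-0.001,0,0,0.084,-1],[-0.04,-0.005,-0.001,0,0,0.084,-1],[-0.04,-0.002,-0.001,0,0,0.084,-1],[-0.04,0.002,0,0,0,0.084,-1]]}}

```text
time_s: 1.1
ee_pos: [0.3988, 0.1184, 0.2145]
eef_rot: [3.141, -0.0, 1.829]
force: [0.2, -0.3, -0.2]
grip_width: 0.017
grip_force: 0.0
```

Call:
{"fn": "jog_arm", "kwargs": {"motion": [[-0.04,0.005,0,0,0,0.084,-1],[-0.039,0.008,0,0,0,0.084,-1],[-0.038,0.012,0,0,0,0.084,-1],[-0.037,0.015,0,0,0,0.084,-1],[-0.036,0.018,0,0,0,0.084,-1]]}}

```text
time_s: 1.6
ee_pos: [0.475, -0.0668, 0.2143]
eef_rot: [-3.141, -0.0, 1.409]
force: [0.4, 0.2, 0.4]
grip_width: 0.0
grip_force: 0.0
```

```bash
python3 -c "
from h import *
o=ctrl.get_obs();print(o['ee_pos'],o['eef_rot'],o['grip_width'],U(-.083,0,.2))
plan(U(-.083,0,.205),n=5)
im=ctrl.camera('scene');cv2.imwrite('pics/s1.png',cv2.resize(im[100:350,80:400,::-1],None,fx=2.3,fy=2.3))"
```

```text
[ 0.47497337 -0.06677786  0.21428378] [-3.14130387e+00 -4.95788615e-05  1.40916565e+00] 3.69539058590212e-05 [ 0.47610017 -0.06853083  0.2       ]
t 1.6 F [0.4 0.2 0.4]
[-0.0003, 0.0003, 0.0019, -0.0001, -0.0, 0.0004, -1]
[-0.0003, 0.0003, 0.0019, -0.0001, -0.0, 0.0004, -1]
[-0.0003, 0.0003, 0.0019, -0.0001, -0.0, 0.0004, -1]
[-0.0003, 0.0003, 0.0019, -0.0001, -0.0, 0.0004, -1]
[-0.0003, 0.0003, 0.0019, -0.0001, -0.0, 0.0004, -1]
```

View pics/s1.png

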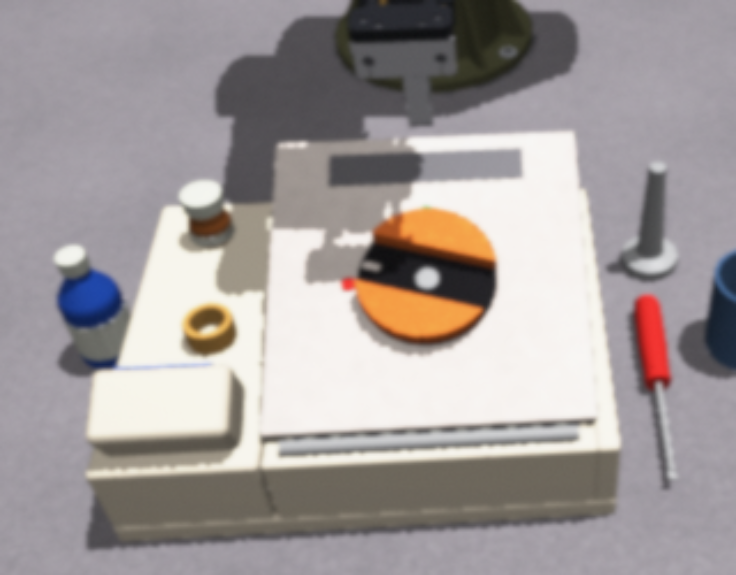

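The closed fingertip hovers over the strip at crop pixel (420,122), and nothing else has moved. Next I press down.

Call:
{"fn": "jog_arm", "kwargs": {"motion": [[-0.001,0.001,0.01,0,0,0,-1],[-0.001,0,0.01,0,0,0,-1],[0,0,0.01,0,0,0,-1],[0,0,0.007,0,0,0,-1],[0,0,0.005,0,0,0,-1]]}}

```text
time_s: 2.15
ee_pos: [0.4752, -0.0666, 0.1718]
eef_rot: [-3.141, -0.0, 1.414]
force: [-0.6, 0.0, 1.9]
grip_width: 0.0005
grip_force: 0.8
```

Call:
{"fn": "jog_arm", "kwargs": {"motion": [[0,-0.001,0.005,0,0,0,-1],[0,-0.001,0.005,0,0,0,-1],[0,-0.001,0.006,0,0,0,-1],[0,-0.001,0.006,0,0,0,-1],[0,-0.001,0.006,0,0,0,-1]]}}

```text
time_s: 2.65
ee_pos: [0.4703, -0.0664, 0.1439]
eef_rot: [-3.141, 0.0, 1.413]
force: [-1.1, -0.2, 2.0]
grip_width: 0.0003
grip_force: 0.8
```

Call:
{"fn": "jog_arm", "kwargs": {"motion": [[0,-0.001,0.006,0,0,0,-1],[0,-0.001,0.006,0,0,0,-1],[0,-0.001,0.006,0,0,0,-1],[0,-0.001,0.006,0,0,0,-1],[0,0,0.006,0,0,0,-1]]}}

```text
time_s: 3.15
ee_pos: [0.4664, -0.0658, 0.114]
eef_rot: [3.142, 0.0, 1.413]
force: [-0.2, 1.3, 2.4]
grip_width: 0.001
grip_force: 0.8
```

Call:
{"fn": "jog_arm", "kwargs": {"motion": [[0,0,0.004,0,0,0,-1],[0,0,0.004,0,0,0,-1],[0,0,0.003,0,0,0,-1],[0,0,0.002,0,0,0,-1],[0,0,0.002,0,0,0,-1]], "squeeze": 20}}

```text
time_s: 3.65
ee_pos: [0.4667, -0.0659, 0.0999]
eef_rot: [3.141, 0.0, 1.413]
force: [-13.5, 2.6, 32.5]
grip_width: 0.0005
grip_force: 16.0
```

The stop is at z = 0.0999 with 32 N, so the lid is shut. I'll lift clear of it and look at the fastener.

Call:
{"fn": "jog_arm", "kwargs": {"motion": [[0,0,-0.01,0,0,0,-1],[0,0,-0.02,0,0,0,-1],[-0.02,-0.01,-0.03,0,0,0,-1],[-0.03,-0.02,-0.01,0,0,0,-1],[0,0,0,0,0,0,-1]]}}

```text
time_s: 4.15
ee_pos: [0.4283, -0.1124, 0.1713]
eef_rot: [3.138, 0.001, 1.411]
force: [-0.3, 0.7, -0.3]
grip_width: 0.0007
grip_force: 0.0
```

```bash
python3 - <<'E'
from h import *
o=ctrl.get_obs();print(o['ee_pos'],o['force'])
S,T=[ctrl.camera(n)[...,::-1].copy() for n in("scene","top")]
cv2.imwrite("pics/top2f.png",T);cv2.imwrite("pics/scene2f.png",S)
a=cv2.resize(S[150:300,180:340],(400,375));b=cv2.resize(T[155:305,300:460],(400,375))
cv2.imwrite("pics/p2.png",np.hstack([a,b]))
E
```

```text
[ 0.42827942 -0.11236796  0.17133653] [-0.30724166  0.67151659 -0.33121691]
```

View pics/p2.png

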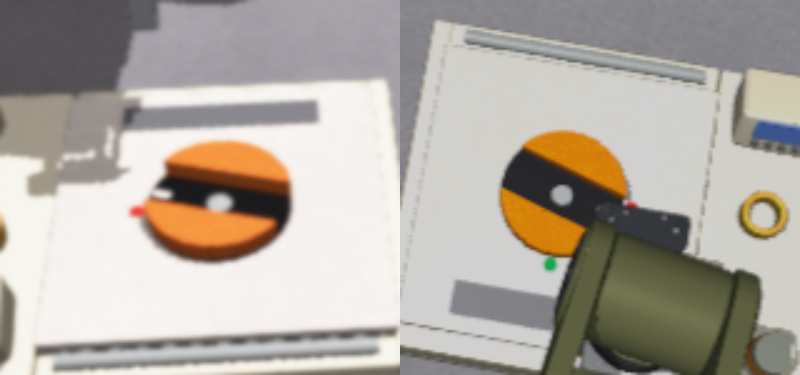

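The lid lies flush. In the top view (right half) the axis is at about (562,195), the upper slot edge runs from (525,147) to (628,196), and the hinge bar slopes from (465,37) to (705,77). That puts the cam at about 0.27 rad.

```bash
python3 - <<'E'
from h import *
t=lambda p:((p[0]-400)/2.5+300,p[1]/2.5+155); s=lambda p:(p[0]/2.5+180,p[1]/2.5+150)
print("top",onz("top",t((562,195)),.105),"scene",onz("scene",s((219,203)),.105),"exp",U(.005,0,.104))
print(tri(s((219,203)),t((562,195))))
a,b=[onz("top",t(p),.119) for p in((525,147),(628,196))];d=(b-a)[:2]
print("cam",-(np.arctan2(d[1],d[0])-YAW+np.pi/2))
for c in(.27,): print(U(.005-.036*np.sin(c),-.036*np.cos(c),.15))
c=.27;plan(U(.005-.036*np.sin(c),-.036*np.cos(c),.15),n=5)
E
```

```text
top [ 0.56365601 -0.08220687  0.105     ] scene [ 0.56594885 -0.08159476  0.105     ] exp [ 0.56293372 -0.0828114   0.104     ]
(array([ 0.56407342, -0.08192001,  0.10317667]), np.float64(0.00090914046906413))
cam 0.28034983219387155
[ 0.54782827 -0.11548899  0.15      ]
t 4.25 F [-0.3  0.   0.1]
[0.0028, 0.0236, 0.004, 0.0002, 0.0, 0.0009, -1]
[0.0028, 0.0236, 0.004, 0.0002, 0.0, 0.0009, -1]
[0.0029, 0.0236, 0.004, 0.0002, 0.0, 0.0009, -1]
[0.0029, 0.0236, 0.004, 0.0002, 0.0, 0.0009, -1]
[0.0029, 0.0236, 0.004, 0.0002, 0.0, 0.0009, -1]
```

Call:
{"fn": "jog_arm", "kwargs": {"motion": [[0.003,0.024,0,0,0,0,-1],[0.003,0.024,0.002,0,0,0,-1],[0.003,0.024,0.005,0,0,0,-1],[0.003,0.024,0.007,0,0,0,-1],[0.002,0.023,0.006,0,0,0.004,-1]]}}

```text
time_s: 4.75
ee_pos: [0.5501, -0.1143, 0.1482]
eef_rot: [-3.14, -0.0, 1.41]
force: [0.5, -1.0, 0.9]
grip_width: 0.0005
grip_force: 0.0
```

```bash
sed -i 's/O=np.array(\[.558/O=np.array([.559/' h.py; python3 - <<'E'
from h import *
c=.27;plan(U(.005-.036*np.sin(c),-.036*np.cos(c),.109),n=5)
S=ctrl.camera("scene")[...,::-1];cv2.imwrite("pics/p3.png",cv2.resize(S[150:300,180:340],(640,600)))
E
```

```text
t 4.75 F [ 0.5 -1.   0.9]
[-0.0003, -0.0002, 0.0078, -0.0002, -0.0001, 0.0006, -1]
[-0.0003, -0.0002, 0.0078, -0.0002, -0.0001, 0.0006, -1]
[-0.0003, -0.0002, 0.0078, -0.0002, -0.0001, 0.0006, -1]
[-0.0003, -0.0002, 0.0078, -0.0002, -0.0001, 0.0006, -1]
[-0.0003, -0.0002, 0.0078, -0.0002, -0.0001, 0.0006, -1]
```

View pics/p3.png

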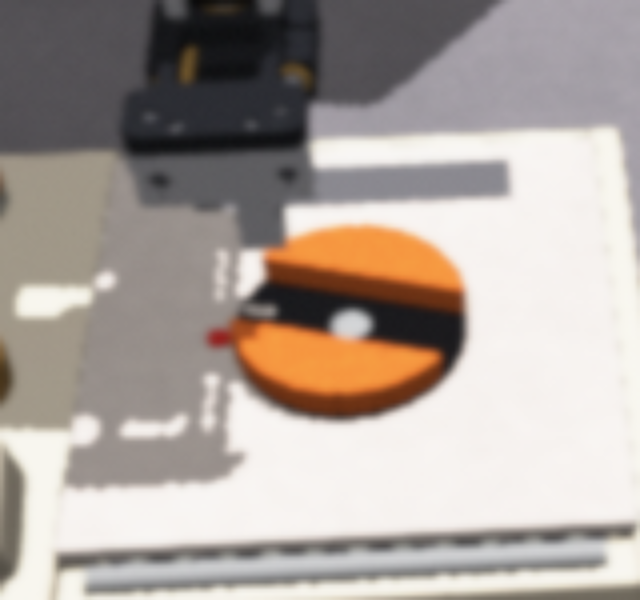

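The fingertip at (263,245) hangs over the slot's pointer end at (260,310). Next I descend.

Call:
{"fn": "jog_arm", "kwargs": {"motion": [[-0.001,-0.001,0.01,0,0,0,-1],[0,0,0.01,0,0,0,-1],[0,0,0.008,0,0,0,-1],[0,0,0.006,0,0,0,-1],[0,0,0.005,0,0,0,-1]]}}

```text
time_s: 5.3
ee_pos: [0.5473, -0.1162, 0.11]
eef_rot: [-3.142, -0.0, 1.409]
force: [0.2, 0.8, -0.5]
grip_width: 0.0008
grip_force: 0.0
```

```bash
python3 - <<'E'
from h import *
# tip arc in tool axes (tool x = unit y, tool y = unit x), from c=.27
o=ctrl.get_obs();print(o['ee_pos'],o['force'],U(.005-.036*np.sin(.27),-.036*np.cos(.27),.109))
cs=np.arange(.27,2.1,.1)
p=.036*np.c_[-np.cos(cs),-np.sin(cs)]
print(np.c_[cs[1:],np.diff(p,axis=0)*1000].round(2))
E
```

```text
[ 0.54734148 -0.11615172  0.11004476] [ 0.18541184  0.81169781 -0.53585205] [ 0.54882827 -0.11548899  0.109     ]
[[ 0.37  1.13 -3.42]
 [ 0.47  1.47 -3.29]
 [ 0.57  1.79 -3.12]
 [ 0.67  2.09 -2.93]
 [ 0.77  2.37 -2.71]
 [ 0.87  2.63 -2.45]
 [ 0.97  2.86 -2.18]
 [ 1.07  3.07 -1.88]
 [ 1.17  3.24 -1.57]
 [ 1.27  3.38 -1.24]
 [ 1.37  3.49 -0.89]
 [ 1.47  3.56 -0.54]
 [ 1.57  3.59 -0.18]
 [ 1.67  3.59  0.18]
 [ 1.77  3.56  0.53]
 [ 1.87  3.49  0.89]
 [ 1.97  3.38  1.23]
 [ 2.07  3.24  1.56]]
```

Call:
{"fn": "jog_arm", "kwargs": {"motion": [[0.001,-0.0035,0.001,0,0,0,-1],[0.0015,-0.0033,0,0,0,0,-1],[0.002,-0.003,0,0,0,0,-1],[0.002,-0.003,0,0,0,0,-1],[0.0025,-0.0027,0,0,0,0,-1]]}}

```text
time_s: 5.8
ee_pos: [0.5348, -0.1048, 0.1107]
eef_rot: [3.137, 0.0, 1.409]
force: [8.4, -0.9, 2.7]
grip_width: 0.0007
grip_force: 3.3
```

Call:
{"fn": "jog_arm", "kwargs": {"motion": [[0.0026,-0.0025,0,0,0,0,-1],[0.003,-0.0022,0,0,0,0,-1],[0.003,-0.002,0,0,0,0,-1],[0.0032,-0.0015,0,0,0,0,-1],[0.0034,-0.0012,0,0,0,0,-1]]}}

```text
time_s: 6.3
ee_pos: [0.5284, -0.0886, 0.111]
eef_rot: [3.136, 0.001, 1.409]
force: [8.9, -3.2, 2.9]
grip_width: 0.0001
grip_force: 3.6
```

```bash
python3 - <<'E'
from h import *
o=ctrl.get_obs();c,s=np.cos(YAW),np.sin(YAW);w=(o['ee_pos'][:2]-O);print("unit xy",c*w[0]+s*w[1]-.005,-s*w[0]+c*w[1],o['force'])
S,T=[ctrl.camera(n)[...,::-1] for n in("scene","top")];cv2.imwrite("pics/p4.png",np.hstack([cv2.resize(S[150:300,180:340],(400,375)),cv2.resize(T[155:305,300:460],(400,375))]))
E
```

```text
unit xy -0.034168874015281764 -0.011458539133727226 [ 8.86371986 -3.23952385  2.94960144]
```

View pics/p4.png

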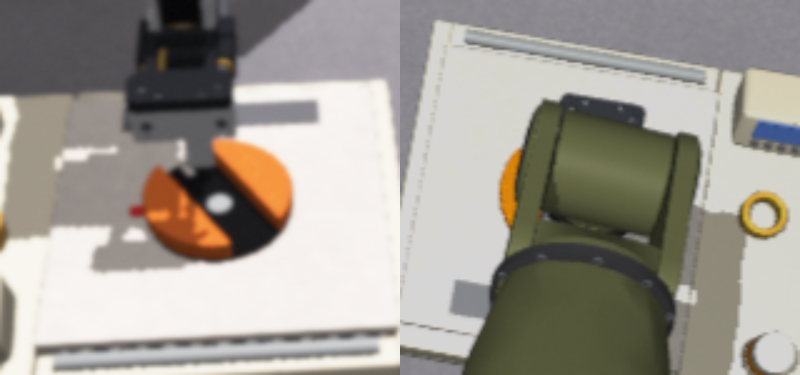

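The fastener is turning: the slot stands diagonal with the finger in it at (200,160), at about 0.9 rad. I continue along the arc.

Call:
{"fn": "jog_arm", "kwargs": {"motion": [[0.0035,-0.001,0,0,0,0,-1],[0.0035,-0.0006,0,0,0,0,-1],[0.0036,-0.0002,0,0,0,0,-1],[0.0036,0.0002,0,0,0,0,-1],[0.0035,0.0005,0,0,0,0,-1]]}}

```text
time_s: 6.9
ee_pos: [0.5295, -0.071, 0.1105]
eef_rot: [3.138, 0.001, 1.409]
force: [4.6, -4.8, 1.7]
grip_width: 0.0003
grip_force: 2.6
```

Call:
{"fn": "jog_arm", "kwargs": {"motion": [[0.003,0.0007,0,0,0,0,-1],[0.003,0.0008,0,0,0,0,-1],[0.002,0.0005,0,0,0,0,-1],[0.002,0.0005,0,0,0,0,-1],[0,0,0,0,0,0,-1]]}}

```text
time_s: 7.4
ee_pos: [0.5324, -0.0639, 0.1102]
eef_rot: [3.141, 0.005, 1.409]
force: [-5.1, -21.9, 4.4]
grip_width: 0.0006
grip_force: 11.0
```

The force has jumped to 22 N, which suggests the stop. I'll push a little further to confirm, then back off within the slot and lift out.

Call:
{"fn": "jog_arm", "kwargs": {"motion": [[0.002,0,0,0,0,0,-1],[0,0,0,0,0,0,-1]]}}

```text
time_s: 7.6
ee_pos: [0.5325, -0.0635, 0.1103]
eef_rot: [3.141, 0.008, 1.408]
force: [-6.2, -34.3, 4.5]
grip_width: 0.0008
grip_force: 17.1
```

Call:
{"fn": "jog_arm", "kwargs": {"motion": [[-0.004,-0.001,0,0,0,0,-1],[-0.004,0,0,0,0,0,-1],[0,0,-0.01,0,0,0,-1],[0,0,-0.02,0,0,0,-1],[0,0,-0.04,0,0,0,-1]]}}

```text
time_s: 8.1
ee_pos: [0.5296, -0.0663, 0.1788]
eef_rot: [-3.137, -0.0, 1.409]
force: [0.8, 0.0, 0.2]
grip_width: 0.0006
grip_force: 0.0
```

Call:
{"fn": "jog_arm", "kwargs": {"motion": [[0,-0.03,-0.04,0,0,0,-1],[0,-0.04,-0.01,0,0,0,-1],[0,-0.04,0,0,0,0,-1],[0,-0.04,0,0,0,0,-1],[0,0,0,0,0,0,-1]]}}

```text
time_s: 8.6
ee_pos: [0.3799, -0.0418, 0.2306]
eef_rot: [3.14, -0.0, 1.41]
force: [1.0, 0.0, -0.0]
grip_width: 0.0004
grip_force: 0.0
```

```bash
python3 - <<'E'
from h import *
print(ctrl.get_obs()['ee_pos'],ctrl.get_obs()['force'])
S,T=[ctrl.camera(n)[...,::-1] for n in("scene","top")];cv2.imwrite("pics/p5.png",np.hstack([cv2.resize(S[140:340,90:310],(400,364)),cv2.resize(T[155:337,300:500],(400,364))]))
E
```

```text
[ 0.37993572 -0.04177726  0.23055474] [ 0.97446447  0.01164373 -0.04068146]
```

View pics/p5.png

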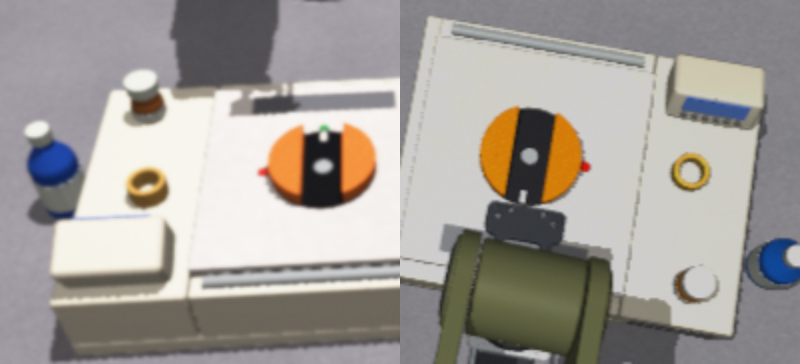

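The slot now lies along the unit's x axis with its pointer at the green dot (left half, (323,130)). The lid is flush, the jar and sleeve are in place, and the hand is clear.

```bash
python3 -c "
from station import ctrl
print(ctrl.hand_in())"
```

```text
the job is handed in; nothing more can be done
None
```

The lid is fully shut and the orange fastener is turned clockwise to its hard stop (locked), with the jar, sleeve and bottle in place, the hand clear, and the job handed in at about 9 s.

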